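Gauge a printed buckle in the bench caliper

ROBOT

A 6-joint arm with a two-finger parallel gripper is mounted at the origin on the work surface. World frame = base frame: x ahead of the robot, y to its left, z up, the work surface at z = 0. Lengths are in m, angles in rad, forces in N, time in s.
With the tool pointing down it reaches from about 0.4 to 0.925 m from the base axis. Payload 12.5 kg.
Tool frame: the origin (TCP) lies at the centre of the arm's flange, where the gripper is bolted on; the fingertips stand 190 mm ahead of it and the grasp point (between the pads) lies 171 mm ahead of it; z points along the fingers, y is the line along which they close (so a half turn about z gives the same grasp; the last joint's range is limited). The gripper opens to 95 mm and grips with 3 to 60 N. Pads are 20 mm wide; open, the fingers measure 119 mm over their backs; the gripper's body (75 mm by 180 mm) begins 59 mm behind the grasp point.
Start: joints at [1.113, 0.491, 1.559, -0, 1.092, -0.106], TCP at [0.215, 0.587, 0.405] pointing down, gripper open.
Joint ranges: [-3.1, 3.1], [-0.84, 2.19], [0.05, 2.79], [-1.13, 4.28], [0.06, 2.93], [-2.69, 2.69]. Speed limits (rad/s): [2.22, 2.22, 2.79, 3.14, 3.14, 3.14].

INTERFACE

Orientations are given as a unit quaternion [w, x, y, z].
In Python, from rig import manip, imaging gives the robot as it stands.
- The arm moves only by the shell command python3 -m pendant 'ROWS' [OPENING]. ROWS is JSON, a list of rows, each a list of 6 numbers: the shift along the world's x, y, z normalised to -1 to 1, where 1 is 0.1 m, then the turn, a rotation vector about the world's x, y, z normalised to -1 to 1, where 1 is 1.5 rad. A call has 1 to 12 rows; each row is the pose to reach, as a shift and turn from the pose commanded when the call began; what a row does not reach only later rows make up. A row lasts 1/10 s, in which the tool goes at most 50 mm and 8.59 degrees, less where a joint would pass 70% of its speed; a pose out of reach is approached as far as the arm can. A call with a number of a shift or a turn outside -1 to 1 is refused whole. A call with a gripper value outside its range is refused whole. OPENING is the opening, from 0 (shut) to 1 (fully open), set as the call begins (- or left out, the last holds). The fingers move at their own pace and stop on an object; the grip force is fixed at half the most. Time passes only in rows, so rows that repeat a pose let the fingers close. It gives the time, the measured TCP pose, the force, the opening and the grip force at its end, in the units of the state.
- manip.observe(): the state, without advancing time (a new reading comes with each control period).
- imaging.read_camera(name): name is "side" or "top" or "wrist"; returns (picture, depth): 420x560x3 uint8, red, green, blue; 420x560 float32, m along the optical axis (not along the pixel's ray), 0 where there is no reading.
- imaging.calibration(name): a dict with "fx", "fy", "cx", "cy" (pixels), "distortion" ([k1, k2, p1, p2, k3] as OpenCV has them; the pictures are not rectified), "view" (4x4, takes a point from world to camera coordinates); the wrist camera has in their place "tool_from_camera" (4x4, takes a point from camera to tool coordinates, whose origin is the TCP and whose axes are the flange's). Camera axes: x right, y down, z forward; pixel columns grow to the right and rows downward; lengths in m; the calibration is good to about 2 mm. A picture is of the moment at which its call begins: read the wrist's pose just before it. calibration takes no time and is no camera call.
- manip.sign_off(): hands the job in; it is judged then, once.
The state is a dict: "t": time; "qpos": joint angles; "qd": joint speeds; "tau": joint torques, N m; "position": TCP position; "eef_rot": TCP orientation; "ft_force": force on the tool from outside, world axes, zero at the start; "moment": the same for the moment, N m; "width": finger opening in m; "grip_force": force on a finger pad.
Only numpy, scipy, OpenCV 4.12 (cv2) and the standard library are available. Lean on these libraries where they do the work, as an engineer would, in place of code of your own. Each camera call takes 0.05 s, during which the arm holds its last target. There are 200 camera calls.

TASK

Take the tall-ribbed printed buckle from the tray and set it in the sloping bench caliper, flat on the bed and resting on the lower ledge, with its 44 mm width lying along the beam between the jaws, and let go of it. Then slide the moving jaw shut on it by its thumb grip until the spring plunger in the fixed jaw is pushed in about 4 mm (never to its stop), and leave the jaw clamped like that. Leave the other prints in the tray, the bottle and the hole punch where they are.

Things in the scene. Friction and masses are not known exactly. Their poses are not given: they have to be found in the camera images.
- bed: Sloping aluminium bed of the bench caliper, 100 mm up the slope by 285 mm along its beam, inclined 28 deg, looking up and back towards the robot (and a little to its right). Origin: on its surface, where the buckle's underside is to be centred across the slope, about 85 mm above the table. Axes: x up the slope, y along the beam (fixed jaw at -y, moving jaw at +y), z square out of the bed. The stand is fixed.
- ledge (a point): Ledge along the lower side of the whole bed, 10 mm high, 8 mm thick: this point is on its face at the foot, at bed x = -13 mm, y = 0. A buckle resting on it is centred on bed x = 0. Axes as the bed's.
- plunger_face (a point): Middle of the flat face (20 x 14 mm) of the spring plunger in the fixed jaw, 10 mm out from the bed, at bed y = -40 mm when relaxed. It looks to bed +y. The fixed jaw, a block 26 mm high, begins 10 mm behind it. A buckle touching it has its centre 22 mm from it along bed y.
- lamp_mid (a point): Middle of a horizontal lamp bar, 20 mm thick, 292 mm long along bed y, fixed 160 mm above the bed's origin, its posts at its ends behind the bed. It blocks a gripper that comes straight down on bed or jaw; one held square to the bed (tilted 28 deg, wrist towards the robot) passes under it.
- jaw (a joint): Moving jaw: clear gap (m) between its face and the relaxed plunger's face; 0 shut, 0.105 fully open; it opens to bed +y. It drags with about 8 N of friction and stays where it is left. It starts anywhere from 28 to 95 mm, so it may have to be opened before the buckle fits. Jaw 18 mm high, its carriage 14 mm.
- jaw_grip (a point): Point in the moving jaw's black thumb grip, 38 mm out from the bed. The grip is a fin 14 mm thick along bed y and 22 mm along bed x, from 14 to 57 mm out from the bed, best pinched across the 14 mm. It is 52 mm behind (+y of) the jaw's face. Axes as the bed's.
- plunger (a joint): How far the spring plunger is pushed in (m): 0 relaxed, 0.008 at its stop. Spring 1 N per mm, so pushing the jaw takes about 8 N before and 12 N at 4 mm. The brass pin behind the fixed jaw comes out as much as the plunger goes in.
- buckle_mid (a point): The buckle: white printed part, about 40 g, a block 26 (x) x 44 (y) x 18 mm high with an upright rib on its middle, 24 mm long (x), 12 mm thick (y), rising to 52 mm above the underside. Point at its centre, 26 mm above its underside; z up. It stands in the tray, rib up; pinch the rib across its 12 mm. A half turn makes no difference.
- tray: Open grey parts tray, fixed, 240 (x) x 145 (y) x 28 mm high, wall and floor 4 mm; origin under its centre. Three white prints stand in it in a row along x, in any order.
- comb_mid (a point): Bystander in the tray: flat white printed strip 22 x 58 mm with three cross ribs, 15 mm high, no tall rib. Point at its centre.
- frame_mid (a point): Bystander in the tray: flat white printed frame 40 x 47 mm with two windows, 12 mm high. Point at its centre.
- bottle: Bystander: clear standing bottle, 58 mm across, 150 mm high, 0.3 kg; origin under its centre.
- punch: Bystander: black two-hole paper punch, 95 (x) x 120 (y) x 59 mm high, 0.45 kg; origin under its centre.
Mind the look-alikes: they are no part of the job. Leave any blue or purple look-alike of the part that bears buckle_mid alone.

How it is judged:
By the outcome, as a careful person would: the job done as asked, in the order asked, and still so for the second after the job is handed in, with the robot touching nothing.
It also fails if it takes over 69 s, if anything falls off the work surface, if the arm or the gripper's body presses on something with over 40 N, if the wrist force passes 120 N, or if a joint passes its speed limit or range.

## Working session

There is one attempt and no reset: what is moved stays moved. The work goes in short steps, Python scripts to look and compute and a shell command to move; the robot and the scene stay as the last step left them, time stands still between calls to the robot, and variables do not carry over. Pictures are saved under pics/ and viewed, at most 10 in all, crops included, and the job is handed in when it is done.

```bash
mkdir -p pics; cat > h.py <<'E'
import numpy as np, cv2
from rig import manip, imaging
from scipy.spatial.transform import Rotation as R
def T_cam(name, st=None):
    c=imaging.calibration(name)
    if name!="wrist": return np.linalg.inv(np.array(c["view"]))
    T=np.eye(4); q=st["eef_rot"]; T[:3,:3]=R.from_quat([q[1],q[2],q[3],q[0]]).as_matrix(); T[:3,3]=st["position"]
    return T@np.array(c["tool_from_camera"])
def snap(name,fn):
    st=manip.observe(); p,d=imaging.read_camera(name)
    cv2.imwrite(f"pics/{fn}.png",p[:,:,::-1]); np.savez(f"pics/{fn}.npz",d=d,T=T_cam(name,st),p=p)
    return p,d
def cloud(name,fn):
    z=np.load(f"pics/{fn}.npz"); d=z["d"]; c=imaging.calibration(name)
    K=np.array([[c["fx"],0,c["cx"]],[0,c["fy"],c["cy"]],[0,0,1.]])
    v,u=np.mgrid[0:420,0:560]
    n=cv2.undistortPoints(np.stack([u,v],-1).reshape(-1,1,2).astype(float),K,np.array(c["distortion"],float)).reshape(420,560,2)
    P=np.concatenate([n*d[...,None],d[...,None]],-1)
    W=P@z["T"][:3,:3].T+z["T"][:3,3]; W[d==0]=np.nan
    return W
E
python3 - <<'E'
from h import *
snap("top","top0"); snap("side","side0")
for n in("top","side"):
  print(n,T_cam(n).round(3).tolist())
print(manip.observe())
E
```

```text
top [[0.028, -0.991, 0.134, 0.426], [-1.0, -0.03, -0.01, 0.067], [0.014, -0.134, -0.991, 1.067], [0.0, 0.0, 0.0, 1.0]]
side [[0.75, -0.435, 0.498, 0.018], [-0.661, -0.5, 0.559, -0.532], [0.006, -0.749, -0.662, 0.887], [0.0, 0.0, 0.0, 1.0]]
{'t': 0.1, 'qpos': array([ 1.11338408e+00,  4.91511609e-01,  1.55932588e+00,  3.82245309e-05,
        1.09168151e+00, -1.05598177e-01]), 'qd': array([ 1.82971892e-03,  1.28967256e-03, -3.19293673e-04,  1.58472243e-03,
       -8.15051190e-06,  1.26144866e-04]), 'tau': array([ 2.70380398e-03, -6.13628197e+01, -2.58608454e+01,  6.94065378e-02,
        4.69238218e-02, -1.52898741e-05]), 'position': array([0.21534946, 0.58672465, 0.40423401]), 'eef_rot': array([-1.44958465e-04,  1.75009910e-01,  9.84566563e-01, -4.40228980e-04]), 'ft_force': array([-0.45947866, -0.42703074,  0.17343029]), 'moment': array([-0.02372993, -0.02690867, -0.02964398]), 'grip_force': 0.0, 'width': 0.0949002230167417}
```

View pics/top0.png

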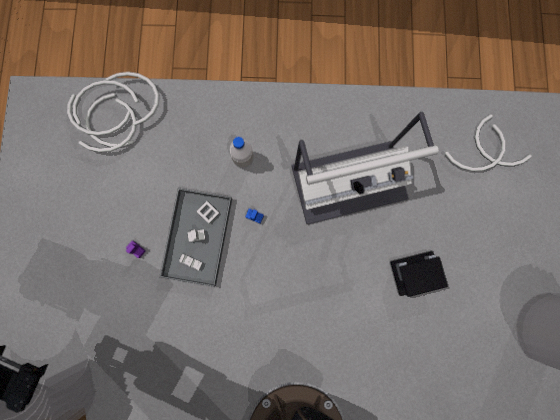

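View pics/side0.png

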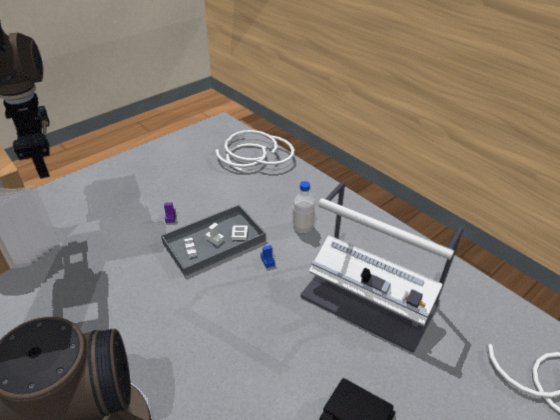

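The top picture shows the buckle at about (197,236) in the middle of the tray, with the frame at (207,211) and the comb at (190,262). The moving jaw is near (360,184) and the fixed jaw near (398,174). The side view agrees: jaw fin at (366,275), plunger block at (415,298).

```bash
python3 - <<'E'
from h import *
W=cloud("top","top0"); 
print("table",np.nanmedian(W[330:350,250:300],axis=(0,1)), "bottle top",W[143,239])
sub=W[222:252,180:215]; m=sub[...,2]>0.04
print("rib pts",m.sum(),np.nanmean(sub[m],0),np.nanmax(sub[...,2]))
m=(sub[...,2]>0.013); print("body",m.sum(),np.nanmean(sub[m],0))
# rib pts
for n,fn,sl in(("top","top0",(slice(130,225),slice(290,440))),("side","side0",(slice(230,325),slice(300,450)))):
  X=cloud(n,fn); p=np.load(f"pics/{fn}.npz")["p"]
  Q=X[sl].reshape(-1,3); Q=Q[np.isfinite(Q[:,0])]; Q=Q[(Q[:,2]>.05)&(Q[:,2]<.16)]
  best=None; rng=np.random.default_rng(0)
  for _ in range(800):
    a=Q[rng.choice(len(Q),3,False)]; nn=np.cross(a[1]-a[0],a[2]-a[0]); l=np.linalg.norm(nn)
    if l<1e-5: continue
    nn/=l; nn*=np.sign(nn[2])
    if abs(np.degrees(np.arccos(nn[2]))-28)>4: continue
    i=abs((Q-a[0])@nn)<.003
    if best is None or i.sum()>best.sum(): best=i
  I=Q[best]; c=I.mean(0); nn=np.linalg.svd(I-c)[2][2]; nn*=np.sign(nn[2])
  print(n,len(Q),best.sum(),"c",c,"n",nn,"tilt",np.degrees(np.arccos(nn[2])),"yaw",np.degrees(np.arctan2(-nn[1],-nn[0])))
  # lamp
  L=X.reshape(-1,3); L=L[np.isfinite(L[:,0])]; L=L[(L[:,2]>.235)&(L[:,2]<.27)&(L[:,0]>.5)&(L[:,1]<.05)&(L[:,1]>-.45)]
  c2=L.mean(0); v=np.linalg.svd(L-c2)[2][0]; print(" lamp",len(L),c2,(L.max(0)+L.min(0))/2,v,"yaw of y",np.degrees(np.arctan2(v[1],v[0])))
a=cv2.resize(cv2.imread("pics/top0.png")[110:230,280:450],None,fx=4.6,fy=4.6,interpolation=cv2.INTER_CUBIC)
cv2.imwrite("pics/c1.png",a)
E
```

```text
table [0.23327959 0.05943116 0.00194085] bottle top [0.71427091 0.15987019 0.152038  ]
rib pts 56 [0.50051837 0.27515519 0.05546638] 0.06263757357271005
body 179 [0.5004838  0.27323059 0.03380768]
top 3400 2058 c [ 0.64700684 -0.12345437  0.09204864] n [-0.45051179 -0.12289641  0.88427123] tilt 27.83802874563172 yaw 15.258617840105611
 lamp 1645 [ 0.65698797 -0.13423109  0.25307978] [ 0.68400331 -0.12869203  0.24777839] [-0.27843337  0.96045495  0.00106906] yaw of y 106.16673530426269
side 5770 3574 c [ 0.65199287 -0.13921982  0.08992108] n [-0.45556825 -0.12533753  0.88133312] tilt 28.196402118883874 yaw 15.382829477358108
 lamp 1710 [ 0.67290875 -0.14141314  0.24853292] [ 1.24862208 -0.11555833  0.25236682] [-0.99509786 -0.09888898 -0.00110489] yaw of y -174.324799909777
```

View pics/c1.png

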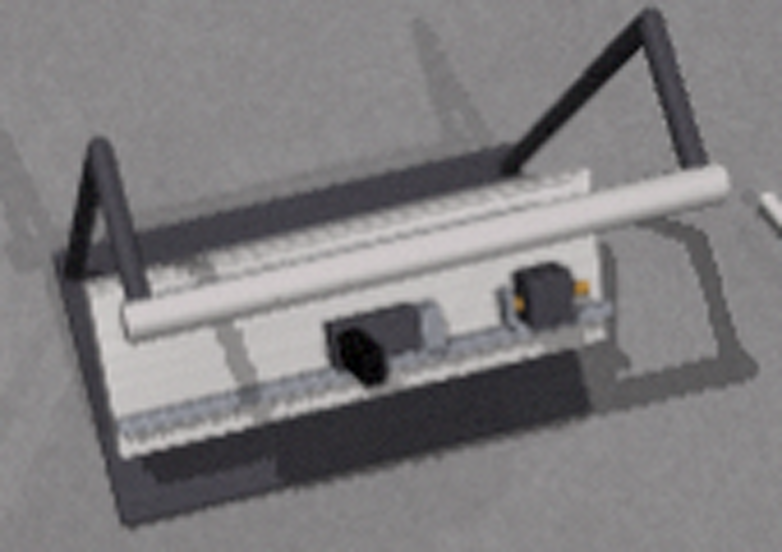

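The crop shows the jaw nearly closed, about 30 mm of gap between its face at crop x≈440 and the plunger at ≈500. So it must be opened first. Next I go over the tray.

```bash
python3 - <<'E'
from h import *
c=imaging.calibration("wrist");print({k:np.array(v).round(3).tolist() for k,v in c.items()})
E
python3 -m pendant '[[0.4,-0.45,0,0,0,0],[0.8,-0.9,0,0,0,0],[1,-1,0,0,0,0],[1,-1,0,0,0,0],[1,-1,0,0,0,0]]'
python3 -m pendant '[[0.4,-0.4,0,0,0,0],[0.8,-0.8,0,0,0,0],[1,-1,0,0,0,0],[1,-1,0,0,0,0],[1,-1,0,0,0,0]]'
```

```text
{'fx': 359.381, 'fy': 359.381, 'cx': 277.129, 'cy': 208.911, 'distortion': [-0.048, 0.0, 0.0, 0.0, 0.0], 'tool_from_camera': [[0.0, -0.967, -0.255, 0.071], [1.0, 0.0, 0.0, 0.001], [-0.0, -0.255, 0.967, 0.021], [0.0, 0.0, 0.0, 1.0]]}
t: 0.6
position: [0.3159, 0.4863, 0.4046]
eef_rot: [-0.0, 0.176, 0.984, -0.0]
ft_force: [-0.5, -0.2, 0.3]
width: 0.0949
grip_force: 0.0
t: 1.1
position: [0.4151, 0.3872, 0.4046]
eef_rot: [-0.0, 0.175, 0.985, 0.0]
ft_force: [0.1, 0.8, 0.2]
width: 0.0952
grip_force: 0.0
```

```bash

python3 -m pendant '[[0.4,-0.5,0,0,0,0],[0.85,-1,0,0,0,0],[0.85,-1,0,0,0,0],[0.85,-1,0,0,0,0]]'
python3 - <<'E'
from h import *
snap("wrist","w0")
W=cloud("wrist","w0"); z=W[...,2]
near=np.hypot(W[...,0]-.5,W[...,1]-.274)<.045
for lo,hi in((.045,.07),(.015,.032)):
  m=near&(z>lo)&(z<hi); P=W[m]; print(lo,m.sum(),np.median(P,0),[P[:,2].min(),P[:,2].max()])
  r=cv2.minAreaRect((P[:,:2]*1000).astype(np.float32)); print(r, "px",np.argwhere(m).mean(0))
  c,s,a=r
E
```

```text
t: 1.5
position: [0.5014, 0.2862, 0.4045]
eef_rot: [0.0, 0.175, 0.984, -0.0]
ft_force: [-0.7, -0.2, 0.1]
width: 0.0949
grip_force: 0.0
0.045 354 [0.49995197 0.27870645 0.05439976] [np.float64(0.04511728270893406), np.float64(0.056522642046142824)]
((500.8685607910156, 278.2241516113281), (23.912687301635742, 12.374881744384766), 11.997698783874512) px [193.82485876 268.26271186]
0.015 749 [0.49886091 0.28540934 0.02056848] [np.float64(0.01501718607029473), np.float64(0.031956072711853745)]
((504.9281005859375, 270.2896728515625), (35.61106491088867, 65.90827941894531), 27.073379516601562) px [185.65821095 270.10814419]
```

View pics/w0.png

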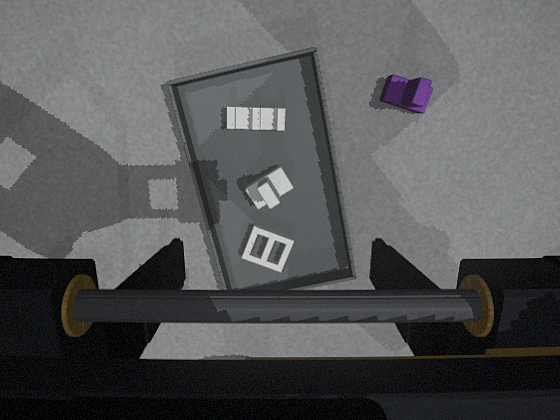

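The wrist picture shows the buckle at (268,190), with its rib top centred at world (0.501, 0.278, 0.055). The rib measures 24x12 mm with its long axis at yaw 12°, all as specified. Now I compute the bed-square orientation.

```bash
cat >> h.py <<'E'
t=np.radians(28)
def bedR(yaw=15.3):
    a=np.radians(yaw); x=np.array([np.cos(a)*np.cos(t),np.sin(a)*np.cos(t),np.sin(t)]); y=np.array([-np.sin(a),np.cos(a),0])
    return np.c_[x,y,np.cross(x,y)]
def cur():
    s=manip.observe(); q=s["eef_rot"]; return np.array(s["position"]),R.from_quat([q[1],q[2],q[3],q[0]])
def turn(Rt):  # normalised rotvec from current
    return ((R.from_matrix(Rt)*cur()[1].inv()).as_rotvec()/1.5).round(4)
def toolbed(yaw=15.3): B=bedR(yaw); return np.c_[-B[:,0],B[:,1],-B[:,2]]
def tooldown(yaw_y): a=np.radians(yaw_y); y=np.array([np.cos(a),np.sin(a),0]); z=np.array([0,0,-1.]); return np.c_[np.cross(y,z),y,z]
E
python3 -c "
from h import *
print(turn(toolbed()))"
python3 -m pendant '[[0,-0.5,0,0,0,0],[0,-1,0,0,0,0],[0,-1,0,0,0,0]]'
python3 -m pendant '[[0,-0.5,0,0,0,0],[0,-1,0,0,0,0],[0,-1,0,0,0,0]]'
python3 -m pendant '[[0,-0.5,0,0,0,0],[0,-1,0,0,0,0],[0,-1,0,0,0,0]]'
```

```text
[-0.0141 -0.331   0.4045]
t: 1.85
position: [0.4993, 0.1851, 0.4048]
eef_rot: [-0.0, 0.175, 0.984, -0.0]
ft_force: [1.3, 0.7, -0.7]
width: 0.0951
grip_force: 0.0
t: 2.15
position: [0.4999, 0.0851, 0.4049]
eef_rot: [-0.0, 0.176, 0.984, -0.0]
ft_force: [-0.8, 0.1, 0.4]
width: 0.0952
grip_force: 0.0
t: 2.45
position: [0.5006, -0.0149, 0.4048]
eef_rot: [0.0, 0.176, 0.984, -0.0]
ft_force: [-0.6, 1.1, 0.1]
width: 0.0953
grip_force: 0.0
```

```bash

python3 -m pendant '[[0,-0.2,0,0,-0.055,0.067],[0,-0.4,0,-0.005,-0.11,0.135],[0,-0.6,0,-0.007,-0.165,0.2],[0,-0.8,0,-0.01,-0.22,0.27],[0,-1,0,-0.012,-0.275,0.337],[0,-1,0,-0.014,-0.331,0.4045],[0,-1,0,-0.014,-0.331,0.4045],[0,-1,0,-0.014,-0.331,0.4045]]'
python3 -m pendant '[[-0.1,-0.4,0,0,0,0],[-0.1,-0.4,0,0,0,0],[-0.1,-0.4,0,0,0,0]]'
python3 - <<'E'
from h import *
print(manip.observe()["qpos"].round(2))
snap("wrist","w1")
E
```

```text
t: 3.25
position: [0.5008, -0.1111, 0.4048]
eef_rot: [0.24, -0.13, 0.961, 0.033]
ft_force: [0.2, 0.4, 0.3]
width: 0.0955
grip_force: 0.0
t: 3.55
position: [0.495, -0.1475, 0.4094]
eef_rot: [0.235, -0.126, 0.963, 0.031]
ft_force: [0.6, 0.5, 0.3]
width: 0.0953
grip_force: 0.0
[-0.47  0.3   1.9   0.53  0.64 -2.68]
```

View pics/w1.png

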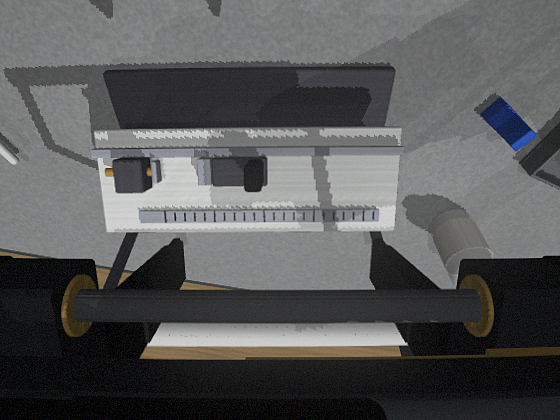

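The view shows the fixed jaw at (132,175) with its plunger at (157,172), the moving jaw plate at (205,172), the fin at (255,175) and the ledge along row ≈150. Joint 6 is at its limit here, so I will use the half-turned wrist from now on. First I measure from this picture.

```bash
python3 - <<'E'
from h import *
W=cloud("wrist","w1")
Q=np.concatenate([W[185:205,170:300].reshape(-1,3),W[165:230,275:385].reshape(-1,3)]); Q=Q[np.isfinite(Q[:,0])]
c=np.median(Q,0)
for _ in range(4):
    n=np.linalg.svd(Q-Q.mean(0),full_matrices=False)[2][2]; n*=np.sign(n[2]); e=(Q-Q.mean(0))@n; Q=Q[abs(e)<max(.0015,1.5*e.std())]
c=Q.mean(0); print("n",n,"tilt",np.degrees(np.arccos(n[2])),"yaw",np.degrees(np.arctan2(-n[1],-n[0])),len(Q),e.std())
B=bedR(15.3)
# use ledge edge for yaw: points ~10mm out near rows 140-156
D=(W-c)@B  # bed coords offset
h=(W-c)@n
pts=[]
for u in range(115,395,5):
    v=np.arange(135,165); m=np.abs(h[v,u]-.010)<.003
    if m.sum()>=2: pts.append([D[v[m],u,1].mean(),D[v[m],u,0].max(),D[v[m],u,0].min()])
pts=np.array(pts); 
for k in(1,2):
    f=np.polyfit(pts[:,0],pts[:,k],1); r=pts[:,k]-np.polyval(f,pts[:,0]); g=abs(r)<.003; f=np.polyfit(pts[g,0],pts[g,k],1); print("ledge edge",k,f,r.std(),len(pts))
np.set_printoptions(suppress=True,precision=4)
for row in(168,174,180):
    print("row",row)
    for u in range(96,275,3): print(u,(D[row,u]*1000).round(0).astype(int) if np.isfinite(D[row,u,0]) else None,end=' ')
print("\nc",c)
print("fin row/col top", [(v,(D[v,253]*1000).round(0)) for v in range(150,200,4)])
g=(h>.05)&(h<.065)&(np.arange(560)[None,:]>230)&(np.arange(560)[None,:]<280)&(np.arange(420)[:,None]<210)
P=D[g];print("fin top",g.sum(),P.min(0),P.max(0),np.median(P,0))
E
```

```text
n [-0.45745865 -0.1280287   0.87996604] tilt 28.36173259932544 yaw 15.635310346909078 7715 0.0006539887357370721
ledge edge 1 [-0.00463878 -0.03647904] 0.0011810604405322013 56
ledge edge 2 [-0.00200726 -0.04383688] 0.0002433429481715654 56
row 168
96 [ -12 -247 -103] 99 [ -25 -191   -1] 102 [ -25 -188    0] 105 [ -25 -184    0] 108 [ -27 -176   12] 111 [ -27 -173   12] 114 [ -28 -164   25] 117 [ -28 -161   26] 120 [ -28 -159   26] 123 [ -28 -156   25] 126 [ -28 -153   27] 129 [ -28 -151   25] 132 [ -28 -148   26] 135 [ -28 -146   25] 138 [ -28 -143   25] 141 [ -28 -140   25] 144 [ -27 -140   19] 147 [ -26 -140   12] 150 [ -26 -137   12] 153 [ -27 -133   16] 156 [ -27 -130   16] 159 [ -26 -130    7] 162 [ -25 -130    0] 165 [ -25 -127    0] 168 [ -25 -124    1] 171 [ -24 -122    0] 174 [ -24 -119    0] 177 [ -24 -116    0] 180 [ -24 -113   -1] 183 [ -24 -110    0] 186 [ -24 -108   -1] 189 [ -24 -104    0] 192 [ -24 -102   -1] 195 [-24 -99  -1] 198 [-27 -92  19] 201 [-27 -89  17] 204 [-27 -87  17] 207 [-27 -84  18] 210 [-27 -81  19] 213 [-26 -79  14] 216 [-26 -77  14] 219 [-26 -74  14
[... 2564 characters left out ...]
 [-22 -39  57] 258 [-22 -37  57] 261 [-22 -35  54] 264 [-15 -34  14] 267 [-15 -31  13] 270 [-13 -29   0] 273 [-12 -26  -1] 
c [ 0.6483 -0.0837  0.0948]
fin row/col top [(150, array([-42., -43.,  10.])), (154, array([-38., -44.,   9.])), (158, array([-35., -43.,  14.])), (162, array([-35., -41.,  42.])), (166, array([-33., -40.,  56.])), (170, array([-30., -40.,  57.])), (174, array([-27., -41.,  56.])), (178, array([-24., -41.,  57.])), (182, array([-21., -41.,  57.])), (186, array([-17., -41.,  56.])), (190, array([-14., -41.,  55.])), (194, array([  1., -45.,  -1.])), (198, array([  5., -45.,  -1.]))]
fin top 490 [-0.0347 -0.0482  0.0498] [-0.0129 -0.0343  0.0587] [-0.0245 -0.0409  0.0564]
```

```bash

python3 -m pendant '[[-0.5,0,0.1,0,0,0],[-0.6,0,0.2,0,0,0],[-0.6,0,0.2,0.4745,0.131,-0.925],[-0.6,0,0.2,0.4745,0.131,-0.925],[-0.6,0,0.2,0.4745,0.131,-0.925],[-0.6,0,0.2,0.4745,0.131,-0.925],[-0.6,0,0.2,0.4745,0.131,-0.925],[-0.6,0,0.2,0.4745,0.131,-0.925],[-0.6,0,0.2,0.4745,0.131,-0.925],[-0.6,0,0.2,0.4745,0.131,-0.925],[-0.6,0,0.2,0.4745,0.131,-0.925],[-0.6,0,0.2,0.4745,0.131,-0.925]]'
cat >> h.py <<'E'
np.set_printoptions(suppress=True,precision=4)
O=np.array([.65195,-.1760,.0837]); B=bedR(15.5)
def toolbed2(yaw=15.5): b=bedR(yaw); return np.c_[b[:,0],-b[:,1],-b[:,2]]
def report(x,y,z,G=.171):  # shift to bring grasp point to bed coords
    p,r=cur(); tgt=O+B@np.array([x,y,z+G]); print("shift",((tgt-p)/.1).round(3),"turn",turn(toolbed2()),"grasp now (bed mm)",((p+r.as_matrix()@[0,0,.171]-O)@B*1000).round(1),"q6",manip.observe()["qpos"].round(2))
E
python3 -c "
from h import *
report(0,.049,.25)"
```

```text
t: 4.8
position: [0.4349, -0.1477, 0.4296]
eef_rot: [0.146, 0.567, 0.788, 0.189]
ft_force: [-0.9, 0.2, 0.2]
width: 0.0951
grip_force: 0.0
shift [ 0.135 -0.339  0.258] turn [ 0.4818  0.1357 -0.9586] grasp now (bed mm) [-16.6  86.8 229.1] q6 [-0.53  0.19  1.99  0.56  0.7  -1.24]
```

```bash

python3 -m pendant '[[0.1,-0.3,0.2,0.4818,0.1357,-0.9586],[0.1,-0.3,0.2,0.4818,0.1357,-0.9586],[0.1,-0.3,0.2,0.4818,0.1357,-0.9586],[0.1,-0.3,0.2,0.4818,0.1357,-0.9586],[0.1,-0.3,0.2,0.4818,0.1357,-0.9586],[0.1,-0.3,0.2,0.4818,0.1357,-0.9586],[0.1,-0.3,0.2,0.4818,0.1357,-0.9586],[0.1,-0.3,0.2,0.4818,0.1357,-0.9586],[0.1,-0.3,0.2,0.4818,0.1357,-0.9586],[0.1,-0.3,0.2,0.4818,0.1357,-0.9586],[0.1,-0.3,0.2,0.4818,0.1357,-0.9586],[0.1,-0.3,0.2,0.4818,0.1357,-0.9586]]' 0.5
python3 -c "
from h import *
report(0,.049,.12);report(0,.049,.04)"
```

```text
t: 6.0
position: [0.445, -0.1778, 0.4496]
eef_rot: [-0.032, 0.961, 0.133, 0.239]
ft_force: [-0.4, 0.3, -0.2]
width: 0.0473
grip_force: 0.0
shift [ 0.623  0.125 -1.09 ] turn [ 0.0009 -0.0001 -0.003 ] grasp now (bed mm) [ -4.9  53.8 245.9] q6 [-0.58  0.2   1.92  0.54  0.76  0.37]
shift [ 0.984  0.225 -1.796] turn [ 0.0009 -0.0001 -0.003 ] grasp now (bed mm) [ -4.9  53.8 245.9] q6 [-0.58  0.2   1.92  0.54  0.76  0.37]
```

```bash

python3 -m pendant '[[0.25,0.05,-0.4,0,0,0],[0.5,0.09,-0.8,0,0,0],[0.6,0.12,-1,0,0,-0.003],[0.6,0.12,-1,0,0,-0.003],[0.6,0.12,-1,0,0,-0.003]]' 0.42
python3 - <<'E'
from h import *
report(0,.049,.04)
snap("wrist","w2"); W=cloud("wrist","w2"); D=(W-O)@B*1000
g=(D[...,2]>48)&(D[...,2]<62)&(abs(D[...,0])<25)&(abs(D[...,1]-49)<25)
P=D[g];print("fin",g.sum(),np.percentile(P,[2,50,98],axis=0))
E
```

```text
t: 6.5
position: [0.5047, -0.1663, 0.3498]
eef_rot: [-0.032, 0.961, 0.133, 0.239]
ft_force: [0.2, -0.9, 0.5]
width: 0.0403
grip_force: 0.0
shift [ 0.387  0.11  -0.798] turn [ 0.002  -0.     -0.0023] grasp now (bed mm) [  1.8  48.6 129.3] q6 [-0.49  0.4   1.93  0.68  0.54  0.26]
fin 708 [[-8.7004 41.6614 49.674 ]
 [ 2.3586 48.2493 56.2342]
 [11.59   55.4016 57.9063]]
```

View pics/w2.png

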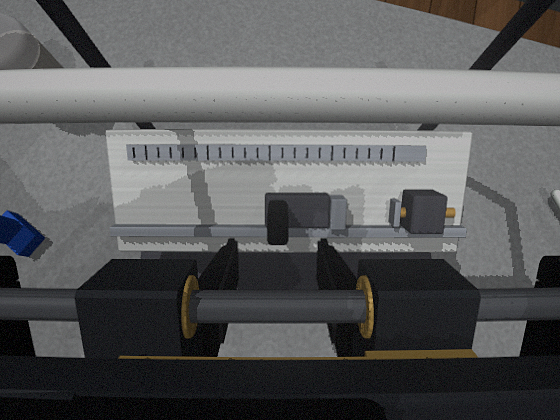

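The fin at (277,222) lies midway between the fingers, and its measured centre (bed y 48.5 mm) agrees with the estimate. I descend and pinch it.

```bash

python3 -m pendant '[[0.1,0.03,-0.2,0,0,0],[0.2,0.055,-0.4,0,0,0],[0.3,0.08,-0.6,0,0,0],[0.39,0.11,-0.8,0,0,0],[0.39,0.11,-0.8,0,0,0],[0.39,0.11,-0.8,0,0,0]]'
python3 -m pendant '[[0,0,0,0,0,0],[0,0,0,0,0,0],[0,0,0,0,0,0],[0,0,0,0,0,0],[0,0,0,0,0,0],[0,0,0,0,0,0]]' 0
python3 - <<'E'
from h import *
report(0,.089,.04)
E
```

```text
t: 7.15
position: [0.5434, -0.1558, 0.2708]
eef_rot: [-0.031, 0.961, 0.132, 0.24]
ft_force: [0.1, 0.7, 0.3]
width: 0.04
grip_force: 0.0
t: 7.75
position: [0.5436, -0.1556, 0.2699]
eef_rot: [-0.032, 0.961, 0.131, 0.24]
ft_force: [-3.5, -0.7, 6.9]
width: 0.0138
grip_force: 30.0
shift [-0.109  0.389  0.001] turn [ 0.0016  0.0004 -0.0004] grasp now (bed mm) [-0.  48.3 39.9] q6 [-0.44  0.56  1.92  0.87  0.41  0.09]
```

```bash

python3 -m pendant '[[-0.01,0.037,0,0,0,0],[-0.02,0.073,0,0,0,0],[-0.03,0.11,0,0,0,0],[-0.04,0.146,0,0,0,0],[-0.051,0.183,0,0,0,0],[-0.061,0.22,0,0,0,0],[-0.071,0.256,0,0,0,0],[-0.081,0.293,0,0,0,0],[-0.091,0.33,0,0,0,0],[-0.101,0.366,0,0,0,0],[-0.101,0.366,0,0,0,0],[-0.101,0.366,0,0,0,0]]'
python3 -m pendant '[[0,0,0,0,0,0],[0,0,0,0,0,0],[0,0,0,0,0,0]]' 0.42
python3 -m pendant '[[-0.1,-0.03,0.2,0,0,0],[-0.2,-0.055,0.4,0,0,0],[-0.3,-0.08,0.6,0,0,0],[-0.4,-0.11,0.8,0,0,0],[-0.5,-0.14,1,0,0,0],[-0.5,-0.14,1,0,0,0]]'
python3 - <<'E'
from h import *
report(0,.087,.25)
snap("wrist","w3"); W=cloud("wrist","w3"); D=(W-O)@B*1000
g=(D[...,2]>48)&(D[...,2]<62)&(abs(D[...,0])<25)&(abs(D[...,1]-80)<30)
P=D[g];print("fin",g.sum(),np.percentile(P,[2,50,98],axis=0))
E
```

```text
t: 8.95
position: [0.5336, -0.1197, 0.2698]
eef_rot: [-0.031, 0.961, 0.131, 0.24]
ft_force: [-2.9, -5.3, 5.0]
width: 0.0138
grip_force: 30.0
t: 9.25
position: [0.5335, -0.119, 0.2693]
eef_rot: [-0.032, 0.961, 0.132, 0.239]
ft_force: [-0.0, 0.1, -0.1]
width: 0.0328
grip_force: 0.0
t: 9.85
position: [0.483, -0.1331, 0.3715]
eef_rot: [-0.031, 0.961, 0.132, 0.241]
ft_force: [-0.7, 0.3, 0.3]
width: 0.0398
grip_force: 0.0
shift [-0.447 -0.118  0.84 ] turn [ 0.0027  0.0021 -0.0002] grasp now (bed mm) [  1.8  85.8 154.1] q6 [-0.45  0.33  1.98  0.64  0.54  0.34]
fin 567 [[-8.7413 78.5419 49.8689]
 [ 2.3077 85.049  56.2742]
 [11.6952 91.5115 57.7673]]
```

```bash

python3 -m pendant '[[-0.22,-0.06,0.4,0,0,0],[-0.4,-0.1,0.8,0,0,0],[-0.4,0.3,0.8,0,0,0],[-0.4,0.8,0.8,0,0,0],[-0.4,1,0.8,0,0,0],[-0.4,1,0.8,0,0,0]]'
python3 -c "
from h import *
print(turn(tooldown(-78)),cur()[0])"
```

```text
t: 10.5
position: [0.4436, -0.0308, 0.4486]
eef_rot: [-0.032, 0.961, 0.133, 0.239]
ft_force: [0.1, 0.0, -0.8]
width: 0.04
grip_force: 0.0
[-0.0771  0.3155 -0.0429] [ 0.4436 -0.0308  0.4486]
```

```bash

python3 -m pendant '[[0.2,0.5,0,-0.077,0.3155,-0.043],[0.2,1,0,-0.077,0.3155,-0.043],[0.2,1,0,-0.077,0.3155,-0.043],[0.2,1,0,-0.077,0.3155,-0.043],[0.2,1,0,-0.077,0.3155,-0.043]]'
python3 -m pendant '[[0.1,0.5,0,0,0,0],[0.2,1,0,0,0,0],[0.2,1,-0.3,0,0,0]]'
python3 -m pendant '[[0.1,0.5,-0.3,0,0,0],[0.18,1,-0.7,0,0,0],[0.18,1,-0.8,0,0,0],[0.18,1,-0.8,0,0,0]]'
python3 - <<'E'
from h import *
snap("wrist","w4"); W=cloud("wrist","w4"); z=W[...,2]
m=(np.hypot(W[...,0]-.5,W[...,1]-.278)<.045)&(z>.045)&(z<.07); P=W[m]
print(m.sum(),np.median(P,0),cv2.minAreaRect((P[:,:2]*1000).astype(np.float32)))
print(turn(tooldown(-78)),cur()[0],manip.observe()["qpos"].round(2))
E
```

```text
t: 11.0
position: [0.4644, 0.0674, 0.4482]
eef_rot: [0.001, 0.995, 0.104, -0.001]
ft_force: [1.0, -0.1, -0.6]
width: 0.0396
grip_force: 0.0
t: 11.3
position: [0.4849, 0.17, 0.4208]
eef_rot: [-0.001, 0.994, 0.105, 0.005]
ft_force: [0.8, 0.4, -1.1]
width: 0.0399
grip_force: 0.0
t: 11.7
position: [0.5017, 0.2678, 0.3356]
eef_rot: [0.001, 0.995, 0.104, -0.001]
ft_force: [-1.2, -0.1, 0.3]
width: 0.04
grip_force: 0.0
522 [0.503  0.2777 0.0543] ((501.95404052734375, 277.5245666503906), (23.934955596923828, 11.415765762329102), 11.39758014678955)
[ 0.0011 -0.0001  0.0011] [0.5019 0.2668 0.3376] [ 0.37  0.49  1.77 -0.    0.88  1.74]
```

```bash

python3 -m pendant '[[0,0.11,-0.3,0,0,0],[0,0.11,-0.6,0,0,0],[0,0.11,-0.8,0,0,0],[0,0.11,-0.8,0,0,0],[0,0.11,-0.8,0,0,0]]'
python3 -c "
from h import *
print(cur()[0],turn(tooldown(-78)))"
```

```text
t: 12.25
position: [0.5022, 0.277, 0.2607]
eef_rot: [0.001, 0.995, 0.103, 0.002]
ft_force: [-0.7, 0.1, 0.0]
width: 0.04
grip_force: 0.0
[0.5022 0.277  0.2607] [0.0008 0.0021 0.0026]
```

```bash

python3 -m pendant '[[0,0.01,-0.15,0,0,0],[0,0.01,-0.3,0,0,0],[0,0.01,-0.43,0,0,0],[0,0.01,-0.43,0,0,0],[0,0.01,-0.43,0,0,0]]'
python3 -m pendant '[[0,0,0,0,0,0],[0,0,0,0,0,0],[0,0,0,0,0,0],[0,0,0,0,0,0],[0,0,0,0,0,0]]' 0
python3 -m pendant '[[0,0,0.2,0,0,0],[0,0,0.5,0,0,0],[0,0,1,0,0,0],[0,0,1,0,0,0],[0,0,1,0,0,0]]'
```

```text
t: 12.75
position: [0.5018, 0.2789, 0.2172]
eef_rot: [0.001, 0.995, 0.103, 0.001]
ft_force: [0.1, -0.6, 1.2]
width: 0.0399
grip_force: 0.0
t: 13.25
position: [0.5016, 0.279, 0.2166]
eef_rot: [0.001, 0.995, 0.103, 0.001]
ft_force: [-0.8, 0.0, 2.3]
width: 0.0119
grip_force: 30.0
t: 13.75
position: [0.5014, 0.2789, 0.3172]
eef_rot: [0.001, 0.995, 0.103, 0.002]
ft_force: [-1.8, 0.9, -1.3]
width: 0.0119
grip_force: 30.0
```

```bash

python3 -m pendant '[[-0.2,-0.2,0.4,0,0,0],[-0.3,-0.5,0.8,0,0,0],[-0.3,-1,1,0,0,0],[-0.3,-1,1,0,0,0]]'
python3 -m pendant '[[-0.1,-0.4,0.1,0,0,0],[-0.2,-0.8,0.3,0,0,0],[-0.3,-1,0.3,0,0,0]]'
python3 -m pendant '[[0,-0.4,0,0,0,0],[0,-0.8,0,0,0,0],[0,-1,0,0,0,0]]'
python3 -c "
from h import *
report(0.003,-.006,.22)"
```

```text
t: 14.15
position: [0.4713, 0.1762, 0.4175]
eef_rot: [0.001, 0.995, 0.102, 0.001]
ft_force: [0.3, 0.4, -0.5]
width: 0.0122
grip_force: 30.0
t: 14.45
position: [0.4414, 0.0773, 0.4466]
eef_rot: [0.001, 0.995, 0.103, 0.001]
ft_force: [0.3, -1.3, -0.1]
width: 0.0121
grip_force: 30.0
t: 14.75
position: [0.4416, -0.023, 0.4449]
eef_rot: [0.001, 0.995, 0.102, -0.001]
ft_force: [0.7, -0.1, 0.1]
width: 0.0115
grip_force: 30.0
shift [ 0.376 -2.072 -0.145] turn [ 0.0781 -0.3173  0.0429] grasp now (bed mm) [-53.8 203.4 244. ] q6 [-0.2   0.18  1.93 -0.    1.03  1.17]
```

```bash

python3 -m pendant '[[0.05,-0.3,0,0.078,-0.317,0.043],[0.1,-0.6,0,0.078,-0.317,0.043],[0.1,-1,0,0.078,-0.317,0.043],[0.1,-1,0,0.078,-0.317,0.043],[0.1,-1,0,0.078,-0.317,0.043]]'
python3 -m pendant '[[0.1,-0.4,0,0,0,0],[0.2,-0.8,-0.1,0,0,0],[0.27,-1,-0.13,0,0,0],[0.27,-1.0,-0.13,0,0,0],[0.27,-1,-0.13,0,0,0]]'
python3 - <<'E'
from h import *
report(0.003,-.006,.12)
snap("wrist","w5"); W=cloud("wrist","w5"); D=(W-O)@B*1000
g=(D[...,2]>190)&(D[...,2]<215)&(abs(D[...,0])<40)&(abs(D[...,1])<60); print(g.sum(),np.nanmedian(D[g],0))
E
```

```text
t: 15.25
position: [0.4516, -0.1221, 0.4447]
eef_rot: [-0.033, 0.962, 0.13, 0.24]
ft_force: [-0.2, -0.0, -0.4]
width: 0.0117
grip_force: 30.0
t: 15.75
position: [0.4787, -0.2203, 0.4326]
eef_rot: [-0.033, 0.961, 0.131, 0.239]
ft_force: [-0.4, -0.0, -0.9]
width: 0.0116
grip_force: 30.0
shift [ 0.458  0.027 -0.905] turn [-0.0004 -0.0005 -0.0007] grasp now (bed mm) [  5.8   3.8 221. ] q6 [-0.61  0.29  1.84  0.55  0.77  0.33]
1701 [ 16.2953   3.7267 195.8985]
```

View pics/w5.png

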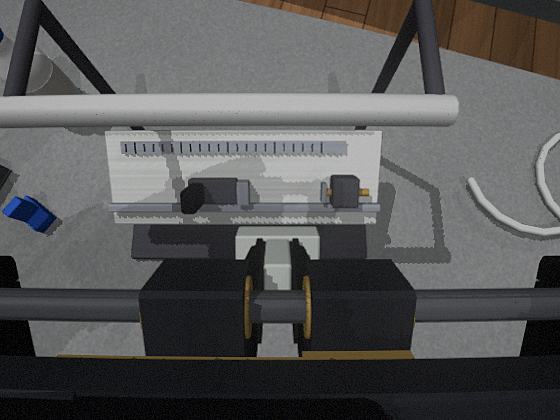

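The buckle at (277,245) is held square in the fingers above the open gap between the jaw at (240,190) and the plunger at (325,190). I check its offset in the grasp while descending.

```bash

python3 - <<'E'
from h import *
W=cloud("wrist","w5"); D=(W-O)@B*1000
g=(D[...,2]>175)&(D[...,2]<202)&(abs(D[...,0])<40)&(abs(D[...,1])<60)
P=D[g]; print(np.percentile(P,[1,5,50,95,99],axis=0))
E
python3 -m pendant '[[0.15,0.01,-0.3,0,0,0],[0.3,0.02,-0.6,0,0,0],[0.45,0.025,-0.9,0,0,0],[0.45,0.025,-0.9,0,0,0],[0.45,0.025,-0.9,0,0,0]]'
python3 -c "
from h import *
report(0.003,-.006,.05)"
```

```text
[[  5.1592 -17.48   179.1528]
 [  7.051  -16.3806 181.0047]
 [ 16.8638   4.2161 194.9157]
 [ 17.6845  24.2653 197.2122]
 [ 17.8547  25.3802 201.1744]]
t: 16.3
position: [0.5235, -0.2175, 0.3439]
eef_rot: [-0.033, 0.961, 0.132, 0.24]
ft_force: [-0.1, 0.1, 0.2]
width: 0.0118
grip_force: 30.0
shift [ 0.326  0.087 -0.636] turn [ 0.0002  0.0009 -0.0016] grasp now (bed mm) [  3.3  -5.6 122. ] q6 [-0.56  0.45  1.85  0.67  0.6   0.22]
```

```bash

python3 -m pendant '[[0.1,0.025,-0.2,0,0,0],[0.2,0.05,-0.4,0,0,0],[0.28,0.075,-0.55,0,0,0],[0.33,0.087,-0.636,0,0,0],[0.33,0.087,-0.636,0,0,0],[0.33,0.087,-0.636,0,0,0]]'
python3 -c "
from h import *
report(0.003,-.006,.043);report(0,-.006,.042)"
```

```text
t: 16.9
position: [0.5565, -0.2098, 0.2805]
eef_rot: [-0.032, 0.961, 0.132, 0.241]
ft_force: [-0.6, -0.1, -0.4]
width: 0.0119
grip_force: 30.0
shift [ 0.028  0.019 -0.065] turn [ 0.0008  0.0019 -0.0007] grasp now (bed mm) [ 3.6 -7.3 50.2] q6 [-0.52  0.58  1.84  0.78  0.49  0.12]
shift [ 0.007  0.013 -0.088] turn [ 0.0008  0.0019 -0.0007] grasp now (bed mm) [ 3.6 -7.3 50.2] q6 [-0.52  0.58  1.84  0.78  0.49  0.12]
```

```bash

python3 -m pendant '[[0.016,0.004,-0.03,0,0,0],[0.032,0.009,-0.062,0,0,0],[0.032,0.009,-0.062,0,0,0]]'
python3 -m pendant '[[0.005,0.001,-0.009,0,0,0],[0.005,0.001,-0.009,0,0,0]]'
python3 -c "
from h import *
report(0,-.006,.042); print(manip.observe()['ft_force']@B)"
```

```text
t: 17.2
position: [0.5598, -0.2091, 0.274]
eef_rot: [-0.032, 0.961, 0.131, 0.241]
ft_force: [-0.0, 0.8, 2.1]
width: 0.0119
grip_force: 30.0
t: 17.4
position: [0.5598, -0.2091, 0.2739]
eef_rot: [-0.032, 0.961, 0.131, 0.241]
ft_force: [-10.4, -1.7, 14.7]
width: 0.0117
grip_force: 30.0
shift [-0.026  0.006 -0.022] turn [ 0.0009  0.0023 -0.0006] grasp now (bed mm) [ 3.6 -7.5 42.8] q6 [-0.51  0.59  1.84  0.8   0.48  0.11]
[-2.376   1.1894 17.9119]
```

```bash

python3 -m pendant '[[-0.004,-0.001,0.007,0,0,0],[-0.016,-0.004,0,0,0,0],[-0.029,-0.008,-0.007,0,0,0],[-0.029,-0.008,-0.007,0,0,0]]'
python3 -c "
from h import *
report(0,-.006,.042); print(manip.observe()['ft_force']@B)"
```

```text
t: 17.8
position: [0.558, -0.2097, 0.273]
eef_rot: [-0.032, 0.961, 0.131, 0.242]
ft_force: [2.6, 1.7, 7.2]
width: 0.0119
grip_force: 30.0
shift [-0.008  0.012 -0.012] turn [ 0.0008  0.0033 -0.0003] grasp now (bed mm) [ 1.7 -7.7 42.9] q6 [-0.52  0.59  1.84  0.81  0.48  0.1 ]
[6.0297 0.9301 4.9719]
```

```bash

python3 -m pendant '[[0,0,0,0,0,0],[0,0,0,0,0,0],[0,0,0,0,0,0],[0,0,0,0,0,0]]' 0.3
python3 -m pendant '[[-0.1,-0.027,0.2,0,0,0],[-0.2,-0.055,0.4,0,0,0],[-0.3,-0.08,0.6,0,0,0],[-0.4,-0.11,0.8,0,0,0],[-0.4,-0.11,0.8,0,0,0]]'
python3 - <<'E'
from h import *
report(0.0,.085,.12)
snap("wrist","w6"); W=cloud("wrist","w6"); D=(W-O)@B*1000
np.save("pics/D6.npy",D)
g=(D[...,2]>48)&(D[...,2]<56)&(abs(D[...,0])<25)&(abs(D[...,1])<25); print("rib",g.sum(),np.percentile(D[g],[2,50,98],axis=0))
g=(D[...,2]>16)&(D[...,2]<21)&(abs(D[...,0])<25)&(D[...,1]<20)&(D[...,1]>-35); print("block",g.sum(),np.percentile(D[g],[2,50,98],axis=0))
E
```

```text
t: 18.2
position: [0.5573, -0.2097, 0.2718]
eef_rot: [-0.032, 0.961, 0.131, 0.24]
ft_force: [-0.7, -0.3, -0.8]
width: 0.0279
grip_force: 0.0
t: 18.7
position: [0.5168, -0.221, 0.3542]
eef_rot: [-0.031, 0.961, 0.131, 0.242]
ft_force: [-0.1, -0.1, 0.1]
width: 0.0283
grip_force: 0.0
shift [-0.192  0.904 -0.136] turn [ 0.0019  0.0034 -0.0001] grasp now (bed mm) [  2.1  -7.8 134.6] q6 [-0.57  0.43  1.85  0.66  0.61  0.23]
rib 591 [[-10.5348 -13.2072  48.7856]
 [  1.6834  -7.753   51.5916]
 [ 12.7051  -2.3194  53.0237]]
block 1311 [[-11.1955 -28.8868  16.2762]
 [  1.7896  -8.6107  17.6321]
 [ 13.4525  13.4896  19.1971]]
```

View pics/w6.png

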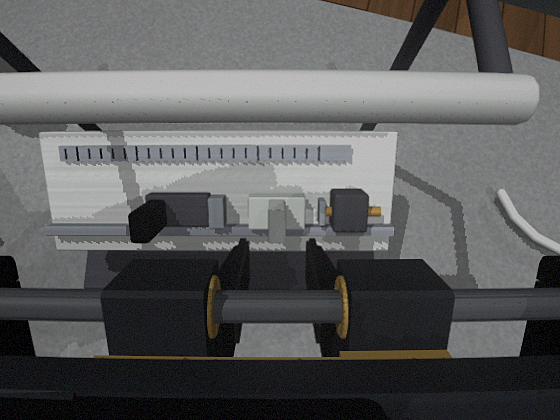

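The buckle stands flat on the bed against the ledge at (277,212), with the rib top at 52 mm and the block top at 18 mm. The jaw at (215,210) and the plunger at (322,212) are both clear of it. Now I go to the fin.

```bash

python3 -m pendant '[[-0.1,0.3,0,0,0,0],[-0.15,0.6,-0.05,0,0,0],[-0.19,0.9,-0.13,0,0,0],[-0.19,0.9,-0.13,0,0,0],[-0.19,0.9,-0.13,0,0,0]]' 0.42
python3 -c "
from h import *
report(0,.085,.04)"
```

```text
t: 19.25
position: [0.4987, -0.1303, 0.3382]
eef_rot: [-0.033, 0.961, 0.132, 0.24]
ft_force: [-0.4, -0.0, 0.2]
width: 0.0398
grip_force: 0.0
shift [ 0.35   0.097 -0.682] turn [ 0.0004  0.0008 -0.0015] grasp now (bed mm) [  0.1  85.  117.3] q6 [-0.43  0.4   1.99  0.72  0.48  0.27]
```

```bash

python3 -m pendant '[[0.1,0.03,-0.2,0,0,0],[0.2,0.055,-0.4,0,0,0],[0.3,0.08,-0.58,0,0,0],[0.35,0.097,-0.682,0,0,0],[0.35,0.097,-0.682,0,0,0]]'
python3 -m pendant '[[0,0,0,0,0,0],[0,0,0,0,0,0],[0,0,0,0,0,0],[0,0,0,0,0,0],[0,0,0,0,0,0]]' 0
python3 - <<'E'
from h import *
report(0,.060,.04)
snap("wrist","w7")
E
```

```text
t: 19.75
position: [0.534, -0.1217, 0.2691]
eef_rot: [-0.033, 0.961, 0.131, 0.24]
ft_force: [-0.5, -0.7, 0.2]
width: 0.0396
grip_force: 0.0
t: 20.25
position: [0.5332, -0.1209, 0.2713]
eef_rot: [-0.032, 0.961, 0.131, 0.241]
ft_force: [-2.5, 0.8, 5.2]
width: 0.0139
grip_force: 30.0
shift [ 0.073 -0.238 -0.013] turn [ 0.0005  0.0019 -0.0006] grasp now (bed mm) [ 0.5 84.7 41.5] q6 [-0.39  0.54  1.97  0.92  0.37  0.09]
```

```bash

python3 -m pendant '[[0.007,-0.025,0,0,0,0],[0.014,-0.05,0,0,0,0],[0.021,-0.075,0,0,0,0],[0.028,-0.1,0,0,0,0],[0.035,-0.125,0,0,0,0],[0.042,-0.15,0,0,0,0],[0.049,-0.175,0,0,0,0],[0.056,-0.2,0,0,0,0],[0.064,-0.231,0,0,0,0],[0.064,-0.231,0,0,0,0]]'
python3 -c "
from h import *
report(0,.052,.04); print(manip.observe()['ft_force']@B)"
python3 -m pendant '[[0.005,-0.019,0,0,0,0],[0.011,-0.039,0,0,0,0],[0.011,-0.039,0,0,0,0]]'
python3 - <<'E'
from h import *
report(0,.052,.04); print(manip.observe()['ft_force']@B)
snap("wrist","w8")
a=np.hstack([cv2.resize(cv2.imread(f"pics/{f}.png")[180:260,s:s+130],None,fx=6,fy=6,interpolation=cv2.INTER_CUBIC) for f,s in (("w8",300),)])
cv2.imwrite("pics/c8.png",a)
E
```

```text
t: 21.3
position: [0.5395, -0.1436, 0.2714]
eef_rot: [-0.033, 0.961, 0.132, 0.241]
ft_force: [-4.5, 4.7, 8.0]
width: 0.0138
grip_force: 30.0
shift [ 0.031 -0.088 -0.014] turn [-0.0003  0.0016 -0.0013] grasp now (bed mm) [ 0.5 61.4 41.5] q6 [-0.42  0.55  1.94  0.89  0.4   0.09]
[1.0614 5.7596 8.4525]
t: 21.6
position: [0.5406, -0.1473, 0.2714]
eef_rot: [-0.033, 0.961, 0.132, 0.241]
ft_force: [-4.7, 5.8, 8.4]
width: 0.0136
grip_force: 30.0
shift [ 0.02  -0.05  -0.013] turn [-0.0004  0.0015 -0.0014] grasp now (bed mm) [ 0.5 57.5 41.5] q6 [-0.43  0.55  1.94  0.88  0.4   0.09]
[1.3539 6.7881 8.8266]
```

```bash
cat > prof.py <<'E'
from h import *
import sys
for f in sys.argv[1:]:
    D=(cloud("wrist",f)-O)@B*1000; x,y,z=np.moveaxis(D,-1,0)
    s=lambda m:(m.sum(),*np.percentile(y[m],[1,99]).round(1)) if m.sum() else None
    xm=abs(x)<14
    print(f,"pin",s(xm&(y<-76)&(y>-100)&(z>9)&(z<17)),"fixed",s(xm&(y<-48)&(y>-85)&(z>23)&(z<29)),
     "plgtop",s(xm&(y<-30)&(y>-50)&(z>14.5)&(z<17.5)),"block",s((x>-14)&(x<14)&(y<22)&(y>-45)&(z>17)&(z<20)),"rib",s(xm&(y<10)&(y>-40)&(z>49)&(z<54)))
E
python3 prof.py w6 w7 w8
```

```text
w6 pin (np.int64(177), np.float64(-99.1), np.float64(-79.1)) fixed (np.int64(1103), np.float64(-75.3), np.float64(-50.7)) plgtop (np.int64(151), np.float64(-45.7), np.float64(-40.4)) block (np.int64(1099), np.float64(-43.9), np.float64(13.6)) rib (np.int64(577), np.float64(-13.2), np.float64(-2.1))
w7 pin None fixed (np.int64(370), np.float64(-58.2), np.float64(-49.1)) plgtop (np.int64(439), np.float64(-50.0), np.float64(-39.2)) block (np.int64(1779), np.float64(-43.2), np.float64(14.3)) rib (np.int64(873), np.float64(-13.2), np.float64(-0.8))
w8 pin (np.int64(79), np.float64(-90.1), np.float64(-84.5)) fixed (np.int64(2338), np.float64(-75.2), np.float64(-50.0)) plgtop (np.int64(487), np.float64(-50.0), np.float64(-30.4)) block (np.int64(1810), np.float64(-43.4), np.float64(17.6)) rib (np.int64(821), np.float64(-21.7), np.float64(-9.9))
```

```bash

python3 -m pendant '[[0.0027,-0.01,0,0,0,0],[0.0054,-0.02,0,0,0,0],[0.008,-0.03,0,0,0,0],[0.0107,-0.04,0,0,0,0],[0.0134,-0.048,0,0,0,0],[0.0134,-0.048,0,0,0,0],[0.0134,-0.048,0,0,0,0]]'
python3 - <<'E'
from h import *
report(0,.052,.04); print(manip.observe()['ft_force']@B)
snap("wrist","w9")
E
python3 prof.py w9
```

```text
t: 22.35
position: [0.5418, -0.1517, 0.2714]
eef_rot: [-0.033, 0.961, 0.132, 0.241]
ft_force: [-5.4, 8.7, 9.6]
width: 0.0136
grip_force: 30.0
shift [ 0.008 -0.007 -0.014] turn [-0.0009  0.0013 -0.0018] grasp now (bed mm) [ 0.5 53.2 41.5] q6 [-0.44  0.56  1.93  0.88  0.41  0.09]
[1.9721 9.8411 9.8056]
w9 pin (np.int64(178), np.float64(-92.1), np.float64(-84.5)) fixed (np.int64(2394), np.float64(-75.5), np.float64(-49.8)) plgtop (np.int64(414), np.float64(-49.9), np.float64(-30.7)) block (np.int64(1774), np.float64(-43.9), np.float64(13.4)) rib (np.int64(827), np.float64(-26.1), np.float64(-14.3))
```

```bash

python3 -m pendant '[[0.0027,-0.01,0,0,0,0],[0.0053,-0.0195,0,0,0,0],[0.0053,-0.0195,0,0,0,0],[0.0053,-0.0195,0,0,0,0]]'
python3 - <<'E'
from h import *
report(0,.052,.04); print(manip.observe()['ft_force']@B)
snap("wrist","w10")
E
python3 prof.py w10
```

```text
t: 22.8
position: [0.5423, -0.1534, 0.2714]
eef_rot: [-0.034, 0.961, 0.132, 0.241]
ft_force: [-7.1, 11.7, 9.2]
width: 0.014
grip_force: 30.0
shift [ 0.003  0.011 -0.014] turn [-0.0012  0.0011 -0.0022] grasp now (bed mm) [ 0.5 51.5 41.5] q6 [-0.44  0.56  1.93  0.88  0.41  0.09]
[ 1.005  13.1875  9.8527]
w10 pin (np.int64(233), np.float64(-93.6), np.float64(-84.7)) fixed (np.int64(2383), np.float64(-75.2), np.float64(-49.8)) plgtop (np.int64(425), np.float64(-49.9), np.float64(-30.7)) block (np.int64(1740), np.float64(-43.4), np.float64(11.6)) rib (np.int64(818), np.float64(-27.6), np.float64(-15.7))
```

```bash

python3 -m pendant '[[0,0,0,0,0,0],[0,0,0,0,0,0],[0,0,0,0,0,0],[0,0,0,0,0,0]]' 0.42
python3 - <<'E'
from h import *
snap("wrist","w11")
E
python3 prof.py w11
python3 -m pendant '[[-0.1,-0.027,0.2,0,0,0],[-0.2,-0.055,0.4,0,0,0],[-0.3,-0.08,0.6,0,0,0],[-0.4,-0.11,0.8,0,0,0],[-0.4,-0.11,0.8,0,0,0],[-0.4,-0.11,0.8,0,0,0]]'
python3 - <<'E'
from h import *
snap("wrist","w12"); D=(cloud("wrist","w12")-O)@B*1000
g=(D[...,2]>48)&(D[...,2]<62)&(abs(D[...,0])<25)&(abs(D[...,1]-52)<25)
print("fin",np.percentile(D[g],[2,50,98],axis=0))
cv2.imwrite("pics/c12.png",cv2.resize(cv2.imread("pics/w12.png")[150:260,240:460],None,fx=3.6,fy=3.6,interpolation=cv2.INTER_CUBIC))
E
python3 prof.py w12
```

```text
t: 23.25
position: [0.5427, -0.1549, 0.2707]
eef_rot: [-0.032, 0.961, 0.131, 0.241]
ft_force: [0.4, -0.2, 0.1]
width: 0.0378
grip_force: 0.0
w11 pin (np.int64(242), np.float64(-95.3), np.float64(-84.5)) fixed (np.int64(2409), np.float64(-75.2), np.float64(-49.8)) plgtop (np.int64(463), np.float64(-50.0), np.float64(-30.7)) block (np.int64(1720), np.float64(-43.4), np.float64(11.9)) rib (np.int64(157), np.float64(-27.6), np.float64(-20.8))
t: 23.9
position: [0.5027, -0.1658, 0.3507]
eef_rot: [-0.032, 0.961, 0.131, 0.241]
ft_force: [-0.0, -0.5, -0.8]
width: 0.0398
grip_force: 0.0
fin [[-9.2074 45.1262 50.2298]
 [ 2.2003 51.6965 56.1731]
 [11.6134 58.3087 57.7879]]
w12 pin (np.int64(177), np.float64(-98.5), np.float64(-81.8)) fixed (np.int64(1133), np.float64(-75.4), np.float64(-50.3)) plgtop (np.int64(278), np.float64(-49.4), np.float64(-31.2)) block (np.int64(1224), np.float64(-43.5), np.float64(11.2)) rib (np.int64(621), np.float64(-27.6), np.float64(-15.8))
```

View pics/c12.png

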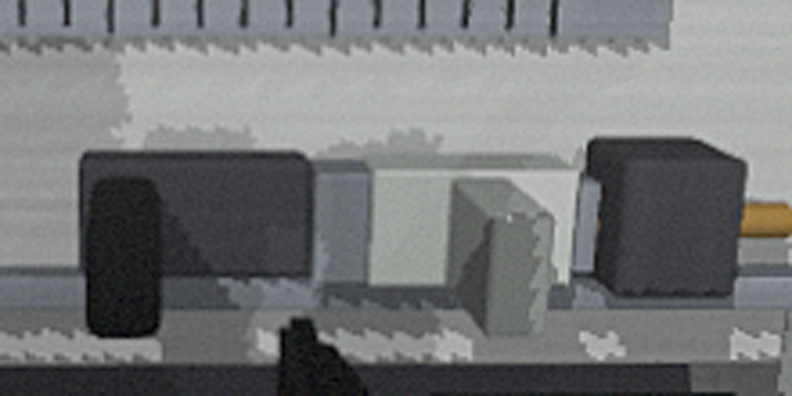

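The crop shows the buckle clamped flat between the jaw plate (340,220) and the plunger (588,225), with the brass pin pushed out at (765,218). The measurements put the plunger about 4 mm in, and the gripper is clear.

```bash
python3 -c "
from rig import manip
print(manip.sign_off())"
```

```text
the job is handed in; nothing more can be done
None
```

The buckle is clamped in the caliper, flat on the bed and against the ledge, with the plunger pushed in about 4 mm (measurements gave 3.5 to 4.3 mm); the gripper is clear, and the job was handed in at about 24 s with no verdict returned.

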